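# Slide the flux bottle into its spring clip and close the keeper

### The job

Put the full flux bottle away in its bench dock: push it low down so that it slides upright across the bench, never lifted or toppled and touched only on its lower third, into the spring clip until the clip has snapped round it and it rests against the sprung back pad, pressing gently. Then swing the keeper bar fully across the mouth behind it, let go, and leave the other things alone.

Things in the scene. Friction and masses are not known exactly. Their poses are not given: they have to be found in the camera images.
- flux_bottle: cream bottle, red screw cap: 48 mm in diameter up to 82 mm, then a 26 mm wide cap up to 103 mm; 0.2 to 0.37 kg, upright on the bench, origin at the centre of its underside. Pushed higher than about 40 mm above the bench it topples, above all when the clip resists. Touch it only low down (fingers' grasp point below 60 mm over the bench).
- dock: blue dock fixed to the bench; origin on the bench, on its centre line, where a seated bottle's axis stands with the clip at setting 0; +x is the direction in which the bottle is pushed in, y left, z up. No floor: the bottle slides on the bench. Rear block at x = 76 to 94 mm, 34 mm high. A spring clip opens to -x; clip and back pad are clamped at an UNKNOWN setting, 0 to 30 mm further along +x: feel for it.
- keeper (a joint): angle of the keeper, a flat steel bar 12 mm wide, 20 to 27 mm above the bench, turning about a vertical pivot at dock x = -50, y = +52 mm; 0 = closed at its stop (bar along the dock's -y, across the mouth), growing as it opens clockwise seen from above; at 1.57 it points along the dock's -x. Stays where it is left; about 0.6 N at the knob moves it.
- keeper_pivot (a point): the keeper's pivot axis, 20 mm above the bench
- keeper_knob (a point): centre of the top of the keeper's upright red knob, 12 mm in diameter, 19 mm tall above the bar, its top 46 mm above the bench, 80 mm from the pivot
- marker_a: white marker with black cap lying on the bench, 14 x 124 x 14 mm, a bystander; origin at the centre of its underside
- running_pliers: red-handled pliers lying on the bench, 56 x 144 x 14 mm, a bystander; origin at the centre of its underside
- glass_nugget2: red glass nugget lying on the bench, 22 x 22 x 9 mm, a bystander; origin at the centre of its underside
- dock_mouth (a point): point on the centre line at the clip's lips with the clip at setting 0 (dock x = -34 mm), 19 mm above the bench; it does not follow the setting. Steel jaws, 8 to 30 mm above the bench: lips 80 mm apart narrow to two brass beads 37 mm apart, 12 mm before the seated bottle's axis; each jaw yields sideways, 0.6 N/mm. Closed fingers up to 55 mm wide fit between the lips.
- dock_rear (a point): top front edge of the rear block, on the centre line (dock x = 76 mm), 34 mm above the bench. As the bottle goes in, resistance rises to some 6 to 15 N, falls as the beads pass its widest part, then rises on the black back pad (8 to 30 mm above the bench, sprung 2.5 N/mm over 3 mm, then hard); never press the pad with more than 22 N. Seated, the clip holds the bottle on the pad.

How it is judged:
By the outcome, as a careful person would: the job done as asked, in the order asked, and still so for the second after the job is handed in, with the robot touching nothing.
It also fails if it takes over 72 s, if anything falls off the work surface, if the arm or the gripper's body presses on something with over 40 N, if the wrist force passes 120 N, or if a joint passes its speed limit or range.

### The arm

A 7-joint arm with a two-finger parallel gripper is mounted at the origin on a cart in front of the work surface, level with it; the furniture and walls round the work are solid. World frame = base frame: x ahead of the robot, y to its left, z up, the work surface at z = 0. Lengths are in m, angles in rad, forces in N, time in s.
With the tool pointing down it reaches from about 0.4 to 0.9 m from the base axis. Payload 5.5 kg.
Tool frame: the origin (TCP) lies midway between the tips of the shut fingers; the grasp point (between the pads) lies 19 mm behind it (manip.grip_depth is the distance from the TCP to the grasp point, in m); z points along the fingers, x is the direction in which the jaws open and shut, and the axes are right-handed (so a half turn about z gives the same grasp; the last joint's range is limited). The gripper opens to 92 mm and grips with 3 to 60 N. Pads are 19 mm wide; open, the fingers measure 130 mm over their backs; the gripper's body (75 mm by 190 mm) begins 47 mm behind the grasp point.
Start: joints at [-1.034, 0.501, -0.427, 1.55, 0.221, 1.138, -0.21], TCP at [0.176, 0.626, 0.227] pointing down, gripper open.
Joint ranges: [-2.88, 2.88], [-0.31, 2.03], [-1.54, 1.56], [0.2, 2.42], [-1.41, 4.55], [0.19, 2.02], [-2.57, 2.57]. Speed limits (rad/s): [2.57, 2.57, 3.14, 3.14, 3.14, 3.14, 3.14].

### API

Orientations are given as a unit quaternion [x, y, z, w].
In Python, from bench import manip, effector, viewer gives the robot as it stands. Calls block until the motion is done:
- manip.move_pose(position, orientation): joint-space move of the TCP to a pose.
- manip.servo_line(position, ori=None, vel=0.15): straight line of the TCP; ori=None keeps the orientation; vel is the mean speed in m/s.
- manip.movej(angles): joint-space move.
- effector.open_jaws() and effector.close(f_grip=None): open the fingers fully, or close them until they stop; f_grip is the grip in N (None keeps the last).
- manip.sleep(seconds).
- manip.solve_ik(position, orientation): joint angles nearest the present ones, or None.
- viewer.get_image(name): name is "scene" or "top" or "wrist"; returns the picture (480x640x3 uint8, red, green, blue); there is no depth.
- viewer.get_calibration(name): a dict with "vfov" (degrees; the focal length in pixels is half the picture's height over the tangent of half this angle, whatever the lens; pixels are square), "cx", "cy" (the principal point, pixels), "dist_coeffs" ([k1, k2, p1, p2, k3] as OpenCV has them; the pictures are not rectified), "eye" and "attitude" of the camera in the world. Camera axes: x right, y down, z forward; pixel columns grow to the right and rows downward; lengths in m; the calibration is good to about 2 mm. A picture is of the moment at which its call begins: read the wrist's pose just before it. get_calibration takes no time and is no camera call; for the wrist camera it gives the pose at the moment of the call.
A pose or a line that the arm cannot do raises manip.PlanningError and nothing moves.
- manip.hand_in(): hands the job in, once; it reports no verdict.
Readings, each from a call of its own:
- manip.current_clock(): time.
- manip.current_q(): joint angles.
- manip.current_joint_velocities(): joint speeds.
- manip.current_tau(): joint torques, N m.
- manip.current_tool_pos(): TCP position.
- manip.current_tcp_rot(): TCP orientation.
- manip.current_force(): force on the tool from outside, world axes, zero at the start.
- manip.current_wrist_torque(): the same for the moment, N m.
- manip.current_finger_gap(): finger opening in m.
Only numpy, scipy, OpenCV 4.12 (cv2) and the standard library are available. Lean on these libraries where they do the work, as an engineer would, in place of code of your own. Each camera call takes 0.05 s, during which the arm holds its last target.

## Working session

There is one attempt and no reset: what is moved stays moved. The work goes in short steps, each a Python script; the robot and the scene stay as the last script left them, time stands still between calls to the robot, and variables do not carry over. Pictures are saved under pics/ and viewed, and the job is handed in when it is done.

```bash
mkdir -p pics; ls
python3 - <<'E'
from bench import manip, effector, viewer
import cv2
for n in ["scene","top","wrist"]:
    print(n, viewer.get_calibration(n))
    im=viewer.get_image(n); cv2.imwrite(f"pics/{n}0.png",im[:,:,::-1])
print(manip.current_clock(), manip.current_tcp_rot(), manip.current_force(), manip.grip_depth)
E
```

```text
pics
scene {'vfov': 45.96988057598284, 'cx': 327.4271875568506, 'cy': 236.85308801601826, 'dist_coeffs': array([-0.17910381,  0.        ,  0.        ,  0.        ,  0.        ]), 'eye': array([-0.52176549, -0.66369483,  0.55692469]), 'attitude': array([ 0.71454623, -0.42581438,  0.27777568, -0.48056891])}
top {'vfov': 51.21688847458593, 'cx': 320.33021305852844, 'cy': 246.07209347065893, 'dist_coeffs': array([0.01233616, 0.        , 0.        , 0.        , 0.        ]), 'eye': array([ 0.47185236, -0.06380776,  0.92726068]), 'attitude': array([ 0.71410203, -0.69990921,  0.00923967, -0.01000123])}
wrist {'vfov': 69.32080926942876, 'cx': 322.1741462471177, 'cy': 234.40267964190832, 'dist_coeffs': array([-0.00031562,  0.        ,  0.        ,  0.        ,  0.        ]), 'eye': array([0.0969564 , 0.64795452, 0.38484057]), 'attitude': array([0.78780757, 0.59702053, 0.09071296, 0.12123066])}
0.15 [ 7.96985517e-01  6.03997922e-01 -6.43670663e-04  4.25206792e-04] [ 1.30130215 -0.09329239  0.50413421] 0.0188
```

View pics/top0.png

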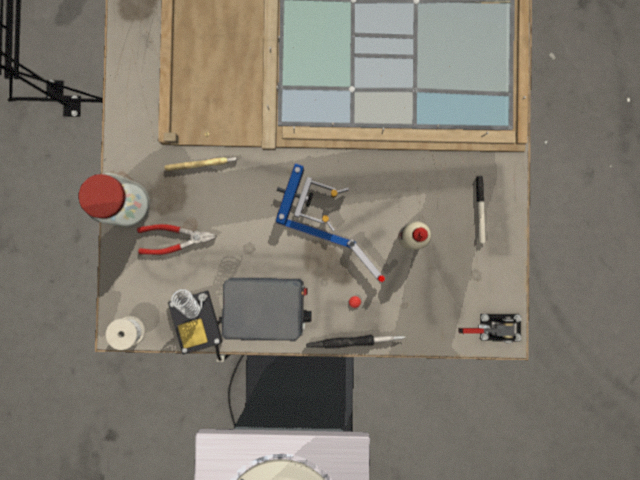

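View pics/scene0.png

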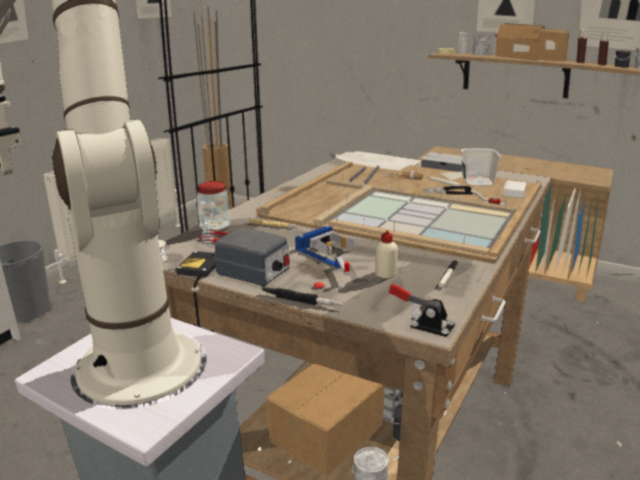

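Run:
```python
import cv2
im=cv2.imread("pics/top0.png")
c=im[140:320,250:490]; cv2.imwrite("pics/crop0.png",cv2.resize(c,None,fx=3.33,fy=3.33,interpolation=cv2.INTER_CUBIC))
im=cv2.imread("pics/scene0.png")
c=im[200:320,250:410]; cv2.imwrite("pics/crop1.png",cv2.resize(c,None,fx=5,fy=5,interpolation=cv2.INTER_CUBIC))
```

```text
(no output)
```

View pics/crop0.png

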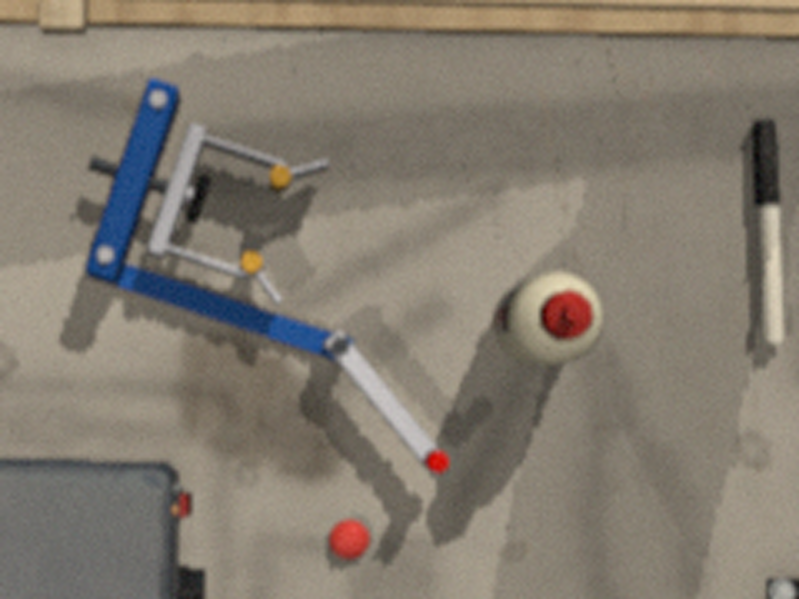

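View pics/crop1.png

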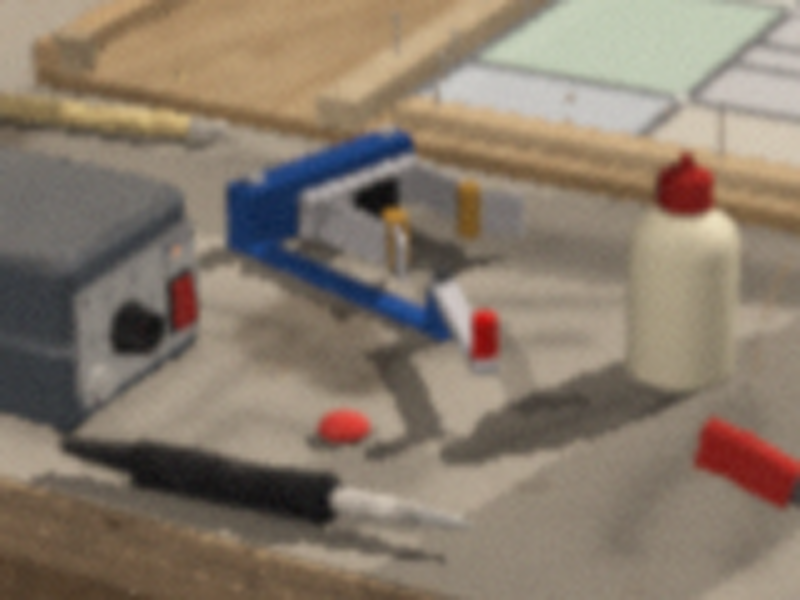

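```bash
cat > h.py <<'E'
import numpy as np, cv2
from scipy.spatial.transform import Rotation as R
def ray(cal,uv):
    f=240/np.tan(np.radians(cal['vfov']/2)); K=np.array([[f,0,cal['cx']],[0,f,cal['cy']],[0,0,1]])
    p=cv2.undistortPoints(np.array([[uv]],float),K,np.array(cal['dist_coeffs'],float))[0,0]
    return R.from_quat(cal['attitude']).apply([p[0],p[1],1])
def at(cal,uv,z):
    d=ray(cal,uv); e=np.array(cal['eye']); return e+d*(z-e[2])/d[2]
def proj(cal,P):
    f=240/np.tan(np.radians(cal['vfov']/2)); K=np.array([[f,0,cal['cx']],[0,f,cal['cy']],[0,0,1]])
    Rm=R.from_quat(cal['attitude']).as_matrix().T
    return cv2.projectPoints(np.atleast_2d(P).astype(float),cv2.Rodrigues(Rm)[0],-Rm@cal['eye'],K,np.array(cal['dist_coeffs'],float))[0][:,0]
E
python3 - <<'E'
from bench import viewer
from h import *
np.set_printoptions(precision=4,suppress=True)
c=viewer.get_calibration("top")
s=lambda u,v:(250+(u+.5)/3.333-.5,140+(v+.5)/3.333-.5)
pts=dict(ft=(178,88,.034),fb=(122,275,.034),bt=(150,80,.034),bb=(88,272,.034),s1=(158,98,.034),s2=(105,255,.034),piv=(338,343,.027),knob=(437,461,.046),cap=(567,314,.1),bead1=(280,176,.03),bead2=(251,261,.03),lip1=(328,161,.03),lip2=(279,300,.03),nug=(350,540,.005),mk1=(764,122,.01),mk2=(774,345,.01))
P={k:at(c,s(u,v),z) for k,(u,v,z) in pts.items()}
for k in P: print(k,P[k])
s2=viewer.get_calibration("scene")
t=lambda u,v:(250+(u+.5)/5-.5,200+(v+.5)/5-.5)
print("scene cap",at(s2,t(687,160),.103),"knob",at(s2,t(485,312),.046),"base",at(s2,t(685,385),0))
print("blockcorner", at(s2,t(411,133),.034), at(s2,t(232,183),.034))
for a,b in [('ft','fb'),('bt','bb'),('s1','s2'),('bead1','bead2'),('lip1','lip2'),('piv','knob')]:
    d=P[b]-P[a]; print(a,b,np.linalg.norm(d[:2]),np.degrees(np.arctan2(d[1],d[0])))
E
```

```text
ft [ 0.6389 -0.0288  0.034 ]
fb [ 0.5377 -0.0009  0.034 ]
bt [ 0.643  -0.0136  0.034 ]
bb [0.5389 0.0174 0.034 ]
s1 [ 0.6333 -0.0181  0.034 ]
s2 [0.5482 0.0085 0.034 ]
piv [ 0.5038 -0.1177  0.027 ]
knob [ 0.4419 -0.1699  0.046 ]
cap [ 0.5178 -0.2266  0.1   ]
bead1 [ 0.5931 -0.0846  0.03  ]
bead2 [ 0.5469 -0.0699  0.03  ]
lip1 [ 0.6018 -0.1103  0.03  ]
lip2 [ 0.5262 -0.0854  0.03  ]
nug [ 0.3961 -0.1276  0.005 ]
mk1 [ 0.6309 -0.3511  0.01  ]
mk2 [ 0.5081 -0.358   0.01  ]
scene cap [ 0.5155 -0.2303  0.103 ] knob [ 0.4483 -0.1678  0.046 ] base [ 0.5087 -0.2356  0.    ]
blockcorner [ 0.6431 -0.0263  0.034 ] [0.5456 0.0194 0.034 ]
ft fb 0.10504397949175856 164.59282953329583
bt bb 0.10856753289982228 163.39563132597877
s1 s2 0.08916649247487742 162.62925276945222
bead1 bead2 0.048515161025867615 162.33130515537698
lip1 lip2 0.07959745991741662 161.72057555285548
piv knob 0.08092105641353653 -139.85398879979059
```

```bash
cat >> h.py <<'E'
O=np.array([0.567,-0.0865]); YAW=np.radians(73.0)
def setdock(o,yaw):
    global O,YAW; O=np.array(o); YAW=yaw
def D2W(p):
    c,s=np.cos(YAW),np.sin(YAW); p=np.array(p,float)
    return np.array([O[0]+c*p[0]-s*p[1],O[1]+s*p[0]+c*p[1],p[2]])
def W2D(p):
    c,s=np.cos(YAW),np.sin(YAW); d=np.array(p[:2])-O
    return np.array([c*d[0]+s*d[1],-s*d[0]+c*d[1],p[2]])
def ori(push,tilt,cam=1):
    """push: dock-frame heading of face normal (rad); tilt back; cam=1 camera in front"""
    h=YAW+push; f=np.array([np.cos(h),np.sin(h),0]); u=np.array([0,0,1.])
    z=np.sin(tilt)*f-np.cos(tilt)*u; n=np.cos(tilt)*f+np.sin(tilt)*u
    y=-cam*n; x=np.cross(y,z)
    return R.from_matrix(np.c_[x,y,z]).as_quat()
def tcp_for_contact(c,push,tilt,half=0.0095):
    """TCP so that front tip corner is at dock point c"""
    f=np.array([np.cos(push),np.sin(push),0]); u=np.array([0,0,1.])
    return D2W(np.array(c)-half*(np.cos(tilt)*f+np.sin(tilt)*u))
E
python3 - <<'E'
from bench import manip
from h import *
np.set_printoptions(precision=3,suppress=True)
t=np.radians(30)
for cam in (1,-1):
  for x,z in [(-.22,.15),(-.22,.02),(-.1,.02),(0,.02)]:
    print(cam,x,z,manip.solve_ik(tcp_for_contact([x,0,z],0,t),ori(0,t,cam)))
  for th in (2.2,1.5,.8,0):
    a=-np.pi/2-th; k=np.array([-.05+.08*np.cos(a),.052+.08*np.sin(a),.032]); h=a+np.pi/2
    k[:2]-=.0155*np.array([np.cos(h),np.sin(h)])
    print('keep',th,D2W(k),manip.solve_ik(D2W(k),ori(h,0,cam)))
E
```

```text
1 -0.22 0.15 [ 0.148  0.844  0.968  1.67  -1.025  1.532  1.138]
1 -0.22 0.02 [ 0.327  0.92   0.658  1.69  -1.014  1.271  1.181]
1 -0.1 0.02 [ 0.231  0.807  0.5    1.823 -1.005  1.09   1.055]
1 0 0.02 [ 0.349  0.712  0.112  1.881 -0.848  0.838  0.814]
keep 2.2 [ 0.429 -0.155  0.032] [-0.442  0.644  0.904  2.189 -0.825  0.698 -1.453]
keep 1.5 [ 0.47  -0.194  0.032] [-0.439  0.802  1.029  2.069 -0.957  0.853 -0.628]
keep 0.8 [ 0.525 -0.197  0.032] [-0.294  0.743  0.809  1.935 -0.753  0.797 -0.153]
keep 0 [ 0.575 -0.157  0.032] [-0.012  0.642  0.309  1.836 -0.284  0.707  0.16 ]
-1 -0.22 0.15 [ 0.077  0.946  1.128  1.672 -1.128  1.641 -1.94 ]
-1 -0.22 0.02 [ 0.081  1.199  1.124  1.699 -1.346  1.618 -1.8  ]
-1 -0.1 0.02 [-0.032  0.988  0.902  1.832 -1.262  1.353 -1.94 ]
-1 0 0.02 [-0.216  0.96   0.902  1.9   -1.34   1.297 -2.029]
keep 2.2 [ 0.429 -0.155  0.032] [ 0.008  0.467  0.329  2.176 -0.288  0.539  1.198]
keep 1.5 [ 0.47  -0.194  0.032] [ 0.26   0.511  0.094  2.048 -0.084  0.586  1.757]
keep 0.8 [ 0.525 -0.197  0.032] [ 0.334  0.577 -0.028  1.914  0.025  0.651  2.335]
keep 0 [ 0.575 -0.157  0.032] [-0.61   1.209  1.347  1.854 -1.271  1.268 -2.281]
```

Run:
```python
from bench import manip,effector,viewer
from h import *
np.set_printoptions(precision=4,suppress=True)
t=np.radians(30)
effector.close(10)
print(manip.current_clock(),manip.current_finger_gap())
manip.move_pose([0.5,0.1,0.33],ori(0,0)); print(manip.current_clock())
manip.move_pose(tcp_for_contact([-.24,.0,.17],0,t),ori(0,t)); print(manip.current_clock(),manip.current_tool_pos())
print(viewer.get_calibration("wrist"))
cv2.imwrite("pics/w1.png",viewer.get_image("wrist")[:,:,::-1])
print(manip.current_force(),manip.current_q())
```

```text
1.5833 0.0005992960337574993
3.825
5.525 [ 0.4957 -0.3223  0.1656]
{'vfov': 69.32080926942876, 'cx': 322.1741462471177, 'cy': 234.40267964190832, 'dist_coeffs': array([-0.0003,  0.    ,  0.    ,  0.    ,  0.    ]), 'eye': array([ 0.4926, -0.3301,  0.3441]), 'attitude': array([ 0.9832, -0.1457,  0.0164, -0.1088])}
[-0.8368  0.7564  0.6519] [ 0.4137  0.6707  0.565   1.6226 -0.7689  1.3839  0.965 ]
```

View pics/w1.png

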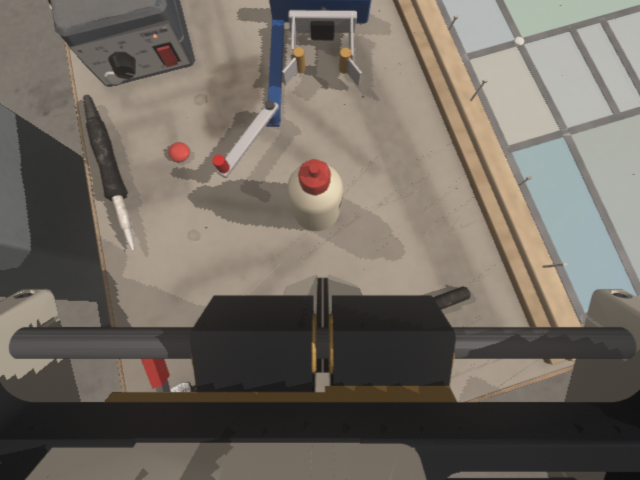

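Run:
```python
import cv2
im=cv2.imread("pics/w1.png")
cv2.imwrite("pics/crop2.png",cv2.resize(im[260:420,220:430],None,fx=3.7,fy=3.7,interpolation=cv2.INTER_CUBIC))
cv2.imwrite("pics/crop3.png",cv2.resize(im[0:240,200:400],None,fx=2.5,fy=2.5,interpolation=cv2.INTER_CUBIC))
```

```text
(no output)
```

View pics/crop2.png

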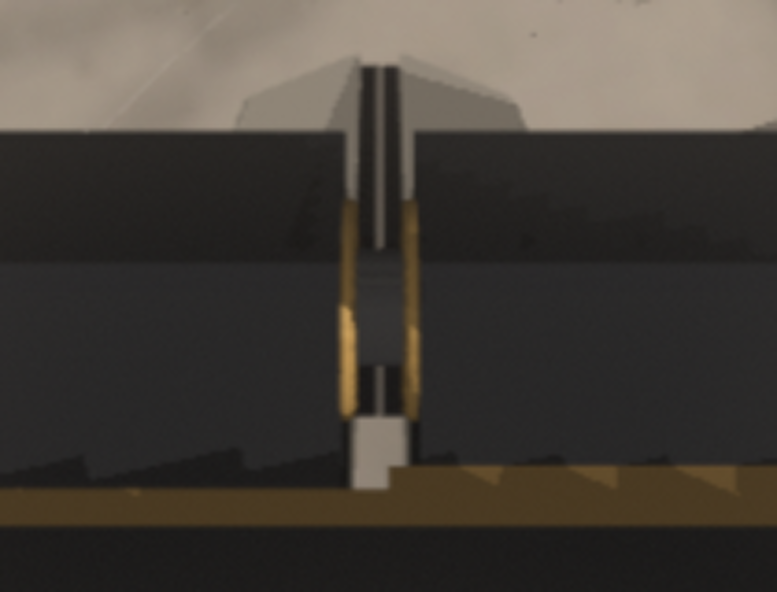

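View pics/crop3.png

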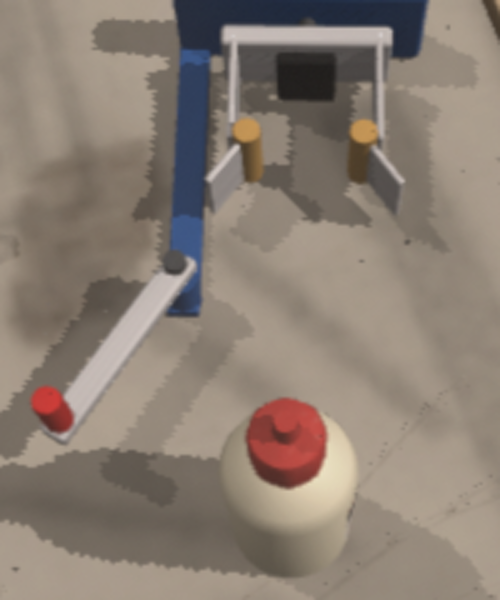

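Run:
```python
from bench import manip,effector,viewer
from h import *
np.set_printoptions(precision=4,suppress=True)
im=viewer.get_image("scene")[:,:,::-1]
c=proj(viewer.get_calibration("scene"),manip.current_tool_pos())[0]; print(c)
u,v=map(int,c)
cv2.imwrite("pics/crop4.png",cv2.resize(im[v-90:v+40,u-80:u+90],None,fx=4.6,fy=4.6,interpolation=cv2.INTER_CUBIC))
w=viewer.get_calibration("wrist")
s=lambda u,v:(200+(u+.5)/2.5-.5,(v+.5)/2.5-.5)
for n,u,v,z in [("piv",178,259,.03),("knob",50,397,.046),("cap",286,425,.103),("base",283,575,0),("bead1",247,130,.03),("bead2",363,130,.03),("jl",225,35,.03),("jr",390,35,.03),("armL",166,313,.0),("armR",200,313,0),("lipL",212,185,.03),("lipR",401,181,.03)]:
    P=at(w,s(u,v),z); print(n,P[:2],W2D(P))
```

```text
[426.1875 213.6688]
piv [ 0.503  -0.1173] [-0.0481  0.0522  0.03  ]
knob [ 0.4423 -0.1697] [-0.116   0.0949  0.046 ]
cap [ 0.5171 -0.2294] [-0.1512  0.006   0.103 ]
base [ 0.5077 -0.2488] [-0.1726  0.0093  0.    ]
bead1 [ 0.5466 -0.067 ] [0.0127 0.0253 0.03  ]
bead2 [ 0.5933 -0.0811] [ 0.0129 -0.0236  0.03  ]
jl [ 0.5506 -0.0183] [0.0605 0.0356 0.03  ]
jr [ 0.619  -0.0389] [ 0.0607 -0.0358  0.03  ]
armL [ 0.4922 -0.121 ] [-0.0549  0.0615  0.    ]
armR [ 0.5064 -0.1253] [-0.0549  0.0466  0.    ]
lipL [ 0.5254 -0.0882] [-0.0138  0.0393  0.03  ]
lipR [ 0.6009 -0.109 ] [-0.0116 -0.039   0.03  ]
```

View pics/crop4.png

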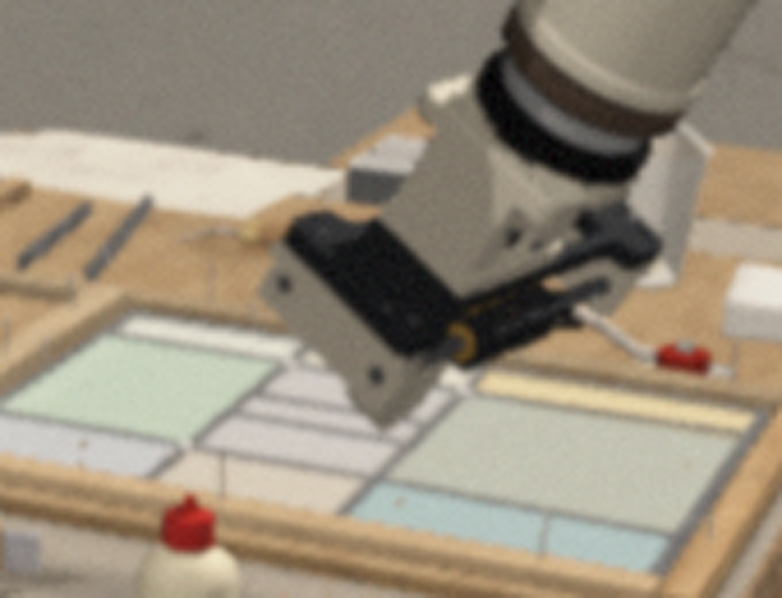

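Run:
```python
from bench import manip,effector,viewer
from h import *
np.set_printoptions(precision=1,suppress=True)
c=viewer.get_calibration("scene"); Rm=R.from_quat(manip.current_tcp_rot()); T=manip.current_tool_pos()
for s in (-1,1):
  for b in (-1,1):
    p=T+Rm.apply([s*.095,b*.0375,-.066]); uv=proj(c,p)[0]
    print(s,b,p*1000,(uv-[346,123])*4.6)
for p in ([.019,.0095,0],[.019,-.0095,0],[-.019,.0095,0]):
    print((proj(c,T+Rm.apply(p))[0]-[346,123])*4.6)
```

```text
-1 -1 [ 404.6 -295.3  241.6] [237.5 298.3]
-1 1 [ 385.9 -357.4  204.1] [364.2 426. ]
1 -1 [ 586.5 -350.3  241.8] [503.8 206.5]
1 1 [ 567.7 -412.4  204.3] [621.4 317.6]
[409.3 421. ]
[380.  391.7]
[357.3 443.2]
```

Run:
```python
from bench import manip,effector,viewer
from h import *
np.set_printoptions(precision=4,suppress=True)
t=np.radians(30)
B=np.array([-.1512,.0065]); G=np.array([-.062,0.0]); d=(G-B)/np.linalg.norm(G-B); h=np.arctan2(d[1],d[0])
C=lambda s:tcp_for_contact([*(B+d*(s-.024)),.021],h,t)
p=C(-.03); manip.move_pose(p+[0,0,.10],ori(h,t))
manip.servo_line(p,vel=.08); print(manip.current_clock(),manip.current_tool_pos(),manip.current_force())
f0=np.mean([manip.current_force() for _ in range(10)],0); print(f0)
manip.servo_line(C(-.003),vel=.05)
for s in (.02,.05,np.linalg.norm(G-B)):
    manip.servo_line(C(s),vel=.05); print(manip.current_clock(),np.array(manip.current_force())-f0)
im=viewer.get_image("wrist");cv2.imwrite("pics/w2.png",im[:,:,::-1])
cv2.imwrite("pics/w2c.png",cv2.resize(im[0:340,180:460,::-1],None,fx=1.75,fy=1.75,interpolation=cv2.INTER_CUBIC))
cv2.imwrite("pics/t2.png",cv2.resize(viewer.get_image("top")[140:320,250:490,::-1],None,fx=3.333,fy=3.333,interpolation=cv2.INTER_CUBIC))
print(viewer.get_calibration("wrist")); print(W2D(manip.current_tool_pos()))
```

```text
7.3833 [ 0.4944 -0.2875  0.0168] [ 0.403  -0.18   -0.6657]
[ 0.403  -0.18   -0.6657]
8.6833 [-1.4733  0.3402  0.9799]
9.4333 [-0.6217  0.038  -0.0048]
10.375 [-0.983  -0.8382  1.0532]
{'vfov': 69.32080926942876, 'cx': 322.1741462471177, 'cy': 234.40267964190832, 'dist_coeffs': array([-0.0003,  0.    ,  0.    ,  0.    ,  0.    ]), 'eye': array([ 0.5337, -0.1834,  0.1948]), 'attitude': array([ 0.977 , -0.1828,  0.0201, -0.1077])}
[-0.0942  0.0023  0.0163]
```

View pics/w2.png

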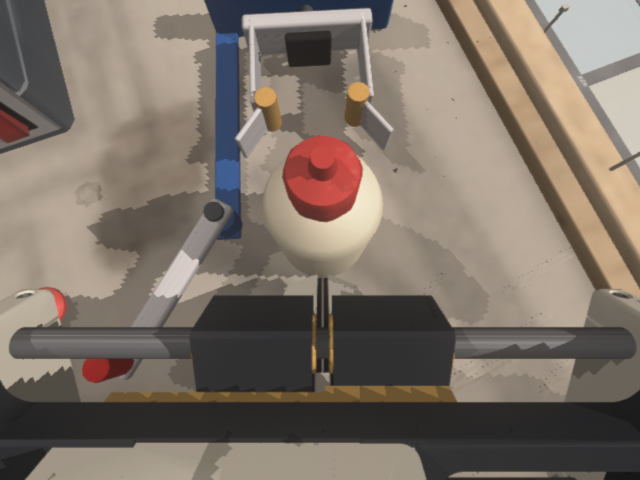

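View pics/t2.png

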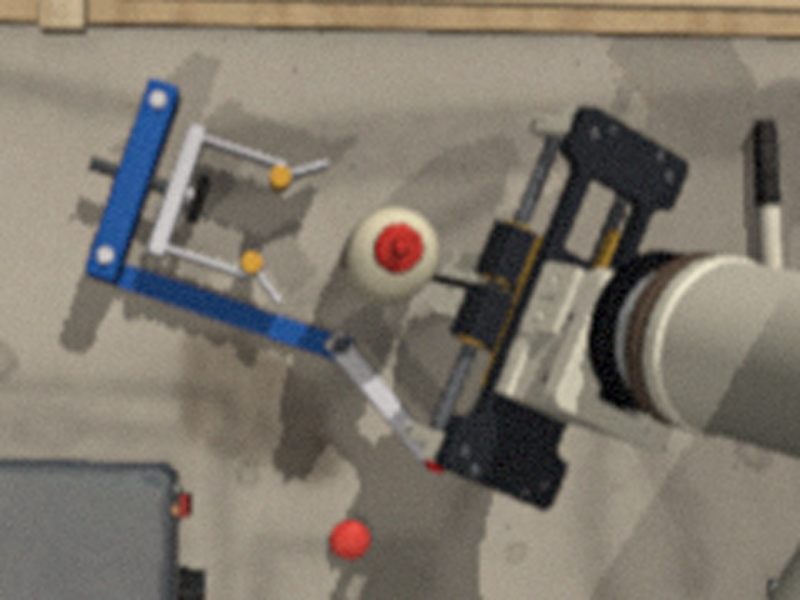

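Run:
```python
from bench import manip,effector,viewer
from h import *
np.set_printoptions(precision=4,suppress=True)
w=viewer.get_calibration("wrist");c=viewer.get_calibration("top")
s=lambda u,v:(250+(u+.5)/3.333-.5,140+(v+.5)/3.333-.5)
for n,P in [("cap w",at(w,(322,157),.103)),("cap t",at(c,s(400,247),.1)),("bead1",at(w,(265,97),.03)),("bead2",at(w,(358,92),.03)),("piv",at(w,(214,211),.03)),("knob",at(w,(96,369),.046)),("jl",at(w,(246,20),.03)),("jr",at(w,(372,15),.03)),("lipL",at(w,(240,135),.03)),("lipR",at(w,(391,133),.03))]: print(n,W2D(P))
q=W2D(manip.current_tool_pos()); print(q)
```

```text
cap w [-0.0594  0.0004  0.103 ]
cap t [-0.0594  0.0001  0.1   ]
bead1 [0.0115 0.0258 0.03  ]
bead2 [ 0.0109 -0.024   0.03  ]
piv [-0.05    0.0533  0.03  ]
knob [-0.1182  0.0964  0.046 ]
jl [0.0611 0.0347 0.03  ]
jr [ 0.0593 -0.0366  0.03  ]
lipL [-0.0097  0.0396  0.03  ]
lipR [-0.0144 -0.0388  0.03  ]
[-0.0942  0.0023  0.0163]
```

```bash
cat >> h.py <<'E'
def favg(manip,n=5):
    r=[]
    for _ in range(n):
        manip.sleep(.02); r.append(manip.current_force())
    return np.mean(r,0)
E
python3 - <<'E'
from bench import manip,effector,viewer
from h import *
np.set_printoptions(precision=2,suppress=True)
t=np.radians(30); X=np.array([np.cos(YAW),np.sin(YAW),0]);Y=np.array([-np.sin(YAW),np.cos(YAW),0])
q=ori(0,t); C=lambda a:tcp_for_contact([a-.024,.0004,.021],0,t)
manip.servo_line(D2W(W2D(manip.current_tool_pos())-[.008,0,0]),vel=.05)
manip.servo_line(C(-.0655),q,vel=.03)
f0=favg(manip,10); print(manip.current_clock())
manip.servo_line(C(-.035),vel=.05); manip.servo_line(C(-.012),vel=.05)
a=-.012; peak=0; log=[]
while a<.0145:
    a+=.0015; manip.servo_line(C(a),vel=.02); f=favg(manip,3)-f0
    p=W2D(manip.current_tool_pos())+[.0082+.024,0,0]
    F=-f@X; log.append(F); peak=max(peak,F); print("a %.1f act %.1f F %.1f lat %.1f z %.1f"%(a*1e3,p[0]*1e3,F,f@Y,f[2]))
    if F>17: print("HIGH");break
    if peak>5 and F<0.5*peak: print("DROP");break
print(manip.current_clock())
im=viewer.get_image("wrist");cv2.imwrite("pics/w3.png",im[:,:,::-1])
E
```

```text
11.2583
a -10.5 act -10.5 F 0.2 lat -0.5 z -0.1
a -9.0 act -9.4 F 1.3 lat -0.4 z 0.4
a -7.5 act -8.3 F 3.7 lat 0.3 z 0.7
a -6.0 act -7.2 F 4.6 lat 0.7 z 0.8
a -4.5 act -6.4 F 6.4 lat 0.9 z 0.8
a -3.0 act -5.5 F 7.3 lat 1.0 z 1.7
a -1.5 act -4.5 F 8.4 lat 0.6 z 1.9
a -0.0 act -3.4 F 9.2 lat 1.3 z 2.8
a 1.5 act -2.2 F 9.4 lat 0.8 z 2.4
a 3.0 act -1.0 F 9.8 lat 1.1 z 3.1
a 4.5 act 0.5 F 9.5 lat 1.0 z 2.6
a 6.0 act 2.1 F 9.8 lat 0.7 z 2.2
a 7.5 act 3.8 F 9.1 lat 0.1 z 2.5
a 9.0 act 5.6 F 9.0 lat 0.7 z 1.9
a 10.5 act 7.6 F 8.1 lat 0.3 z 2.0
a 12.0 act 9.6 F 7.3 lat 0.2 z 1.3
a 13.5 act 11.6 F 6.6 lat -0.3 z 1.2
a 15.0 act 13.9 F 5.3 lat -1.0 z -0.0
18.025
```

View pics/w3.png

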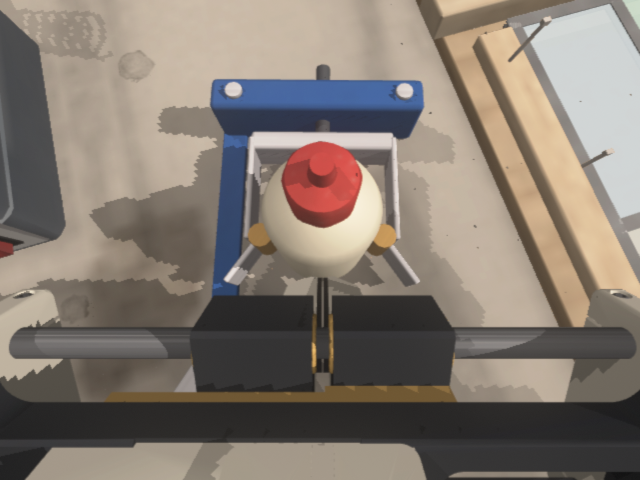

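Run:
```python
from bench import manip,effector,viewer
from h import *
np.set_printoptions(precision=2,suppress=True)
t=np.radians(30); X=np.array([np.cos(YAW),np.sin(YAW),0]);Y=np.array([-np.sin(YAW),np.cos(YAW),0])
C=lambda a:tcp_for_contact([a-.024,.0004,.021],0,t)
f0=np.array([0.2,0,-0.6])  # approx
f0=np.array([.4,-.18,-.67])*0.3
a=.015; mn=99
while a<.036:
    a+=.001; manip.servo_line(C(a),vel=.02); f=favg(manip,4)-f0
    p=W2D(manip.current_tool_pos())+[.0082+.024,0,0]
    F=-f@X; mn=min(mn,F); print("a %.1f act %.1f F %.1f lat %.1f z %.1f"%(a*1e3,p[0]*1e3,F,f@Y,f[2]))
    if F>mn+4.5: print("RISE");break
print(manip.current_clock())
im=viewer.get_image("wrist");cv2.imwrite("pics/w4.png",im[:,:,::-1])
```

```text
a 16.0 act 16.2 F 3.8 lat -0.1 z -0.3
a 17.0 act 17.5 F 3.0 lat -0.3 z -0.2
a 18.0 act 18.3 F 2.1 lat 0.1 z -0.3
a 19.0 act 19.2 F 2.0 lat 0.1 z -0.4
a 20.0 act 20.1 F 2.3 lat -0.2 z 0.2
a 21.0 act 20.9 F 3.1 lat 0.1 z -0.0
a 22.0 act 21.5 F 4.0 lat 0.1 z 0.1
a 23.0 act 22.2 F 4.7 lat 0.2 z 0.6
a 24.0 act 22.6 F 5.8 lat 0.1 z 0.8
a 25.0 act 23.0 F 7.7 lat 0.9 z 2.2
RISE
21.2417
```

View pics/w4.png

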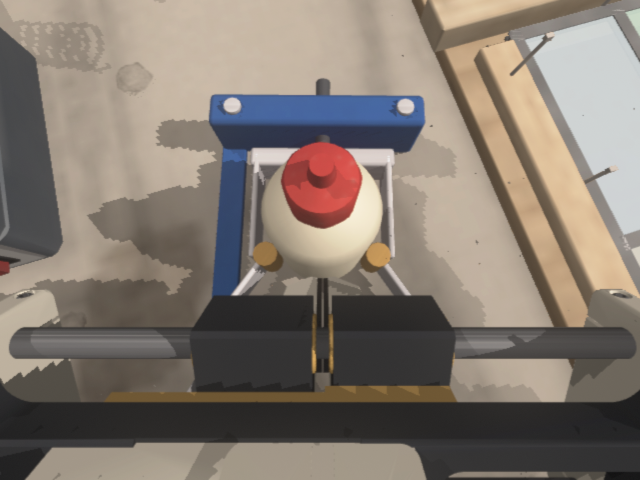

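Run:
```python
from bench import manip,effector,viewer
from h import *
np.set_printoptions(precision=3,suppress=True)
t=np.radians(30)
T=W2D(manip.current_tool_pos())
manip.servo_line(D2W(T-[.012,0,0]),vel=.03)
manip.servo_line(D2W([-.115,.0004,T[2]]),vel=.12)
manip.servo_line(D2W([-.125,.0004,.14]),vel=.15)
im=viewer.get_image("wrist");cv2.imwrite("pics/w5.png",im[:,:,::-1]); w=viewer.get_calibration("wrist")
print(manip.current_clock(),W2D(manip.current_tool_pos()),w)
for a in np.radians([147,180,210,240,270]):
    print(manip.solve_ik(D2W([-.05+.08*np.cos(a),.052+.08*np.sin(a),.031]),ori(0,0)))
```

```text
23.8667 [-0.124  0.001  0.139] {'vfov': 69.32080926942876, 'cx': 322.1741462471177, 'cy': 234.40267964190832, 'dist_coeffs': array([-0.,  0.,  0.,  0.,  0.]), 'eye': array([ 0.527, -0.213,  0.317]), 'attitude': array([ 0.983, -0.147,  0.015, -0.109])}
[-0.237  0.567  0.669  2.146 -0.608  0.623  0.569]
[-0.19   0.625  0.663  2.04  -0.61   0.68   0.576]
[-0.19   0.675  0.657  1.944 -0.61   0.73   0.535]
[-0.224  0.712  0.652  1.873 -0.609  0.766  0.469]
[-0.282  0.727  0.649  1.843 -0.607  0.78   0.395]
```

View pics/w5.png

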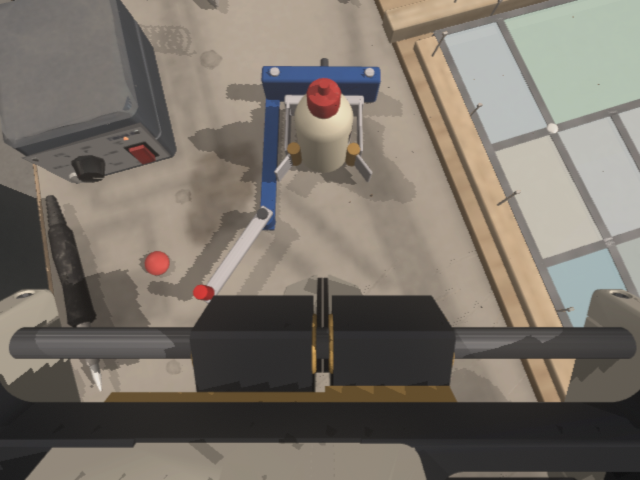

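Run:
```python
from bench import manip,effector,viewer
from h import *
np.set_printoptions(precision=4,suppress=True)
w=viewer.get_calibration("wrist")
for n,u,v,z in [("cap",324,93,.1),("knob",203,292,.046),("piv",263,213,.03),("b1",294,148,.03),("b2",354,149,.03)]: print(n,W2D(at(w,(u,v),z)))
k=np.array([-.117,.0955])
manip.move_pose(D2W([*k,.12]),ori(0,0)); effector.open_jaws()
print(manip.current_clock())
cv2.imwrite("pics/w6.png",viewer.get_image("wrist")[:,:,::-1])
manip.servo_line(D2W([*k,.031]),vel=.08)
print(manip.current_clock(),W2D(manip.current_tool_pos()),manip.current_force())
cv2.imwrite("pics/w7.png",viewer.get_image("wrist")[:,:,::-1])
```

```text
cap [0.0182 0.0006 0.1   ]
knob [-0.1177  0.0941  0.046 ]
piv [-0.0496  0.0529  0.03  ]
b1 [0.0111 0.0273 0.03  ]
b2 [ 0.01   -0.0265  0.03  ]
26.025
27.3333 [-0.117   0.095   0.0314] [-0.7075  0.125  -0.2506]
```

View pics/w7.png

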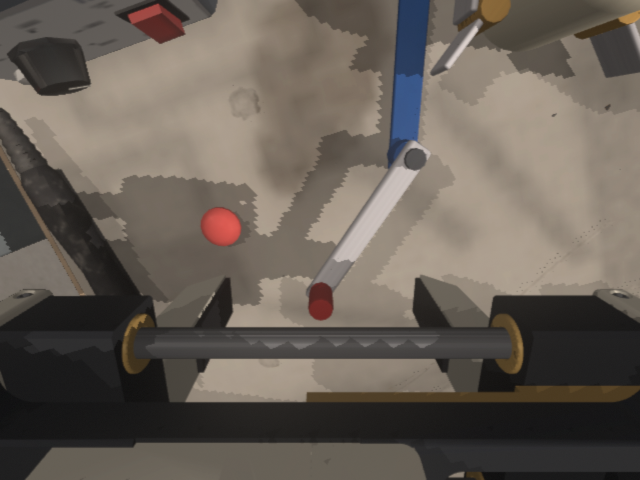

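Run:
```python
from bench import manip,effector,viewer
from h import *
np.set_printoptions(precision=3,suppress=True)
effector.close(8); print(manip.current_finger_gap(),manip.current_force())
T=W2D(manip.current_tool_pos()); 
q=ori(0,0)
for a in list(range(157,271,10))+[270,272]:
    r=np.radians(a); manip.servo_line(D2W([-.05+.08*np.cos(r),.052+.08*np.sin(r),.031]),q,vel=.08)
    if a%20==7 or a>=267: print(a,manip.current_finger_gap(),manip.current_force(),W2D(manip.current_tool_pos()))
f=favg(manip); print(manip.current_clock(),f)
cv2.imwrite("pics/w8.png",viewer.get_image("wrist")[:,:,::-1])
cv2.imwrite("pics/t8.png",cv2.resize(viewer.get_image("top")[140:320,250:490,::-1],None,fx=3.333,fy=3.333,interpolation=cv2.INTER_CUBIC))
```

```text
0.011304228549587042 [ 0.353  0.292 -0.21 ]
167 0.011870349978136276 [-0.551 -3.375 -1.127] [-0.129  0.07   0.031]
187 0.011792974957814556 [-0.575 -2.339 -2.571] [-0.129  0.042  0.031]
207 0.011287796709000552 [ 0.187 -0.541  0.078] [-0.121  0.015  0.031]
227 0.011557360854478392 [0.059 0.644 0.756] [-0.104 -0.007  0.031]
247 0.011589937043005937 [-0.909 -0.119  2.322] [-0.08  -0.022  0.031]
267 0.011262313213956255 [-3.725  1.267  4.277] [-0.053 -0.027  0.031]
270 0.011313411274347289 [-5.57  -4.532  2.788] [-0.052 -0.027  0.031]
272 0.01165502033169763 [-6.088 -7.257  2.64 ] [-0.051 -0.027  0.031]
33.0833 [-6.964 -6.323  2.223]
```

View pics/w8.png

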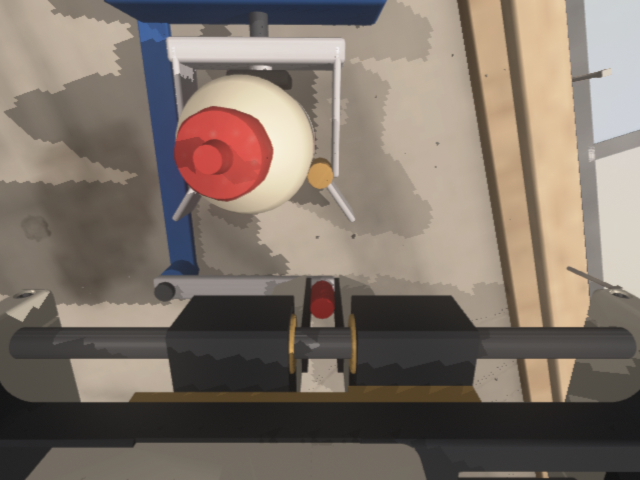

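Run:
```python
from bench import manip,effector,viewer
from h import *
np.set_printoptions(precision=3,suppress=True)
effector.open_jaws(); T=W2D(manip.current_tool_pos()); print(T,manip.current_force())
manip.servo_line(D2W([T[0],T[1],.13]),vel=.1)
manip.servo_line(D2W([-.20,-.02,.2]),vel=.2); manip.sleep(.3)
print(manip.current_clock(),viewer.get_calibration("wrist"))
cv2.imwrite("pics/w9.png",viewer.get_image("wrist")[:,:,::-1])
im=viewer.get_image("top")[:,:,::-1];cv2.imwrite("pics/top9.png",im)
cv2.imwrite("pics/t9.png",cv2.resize(im[140:320,250:490],None,fx=3.333,fy=3.333,interpolation=cv2.INTER_CUBIC))
cv2.imwrite("pics/s9.png",cv2.resize(viewer.get_image("scene")[200:320,250:410,::-1],None,fx=5,fy=5,interpolation=cv2.INTER_CUBIC))
```

```text
[-0.047 -0.028  0.031] [ 0.405 -0.177 -1.196]
36.9417 {'vfov': 69.32080926942876, 'cx': 322.1741462471177, 'cy': 234.40267964190832, 'dist_coeffs': array([-0.,  0.,  0.,  0.,  0.]), 'eye': array([ 0.551, -0.204,  0.359]), 'attitude': array([ 0.978, -0.145, -0.023,  0.15 ])}
```

View pics/w9.png

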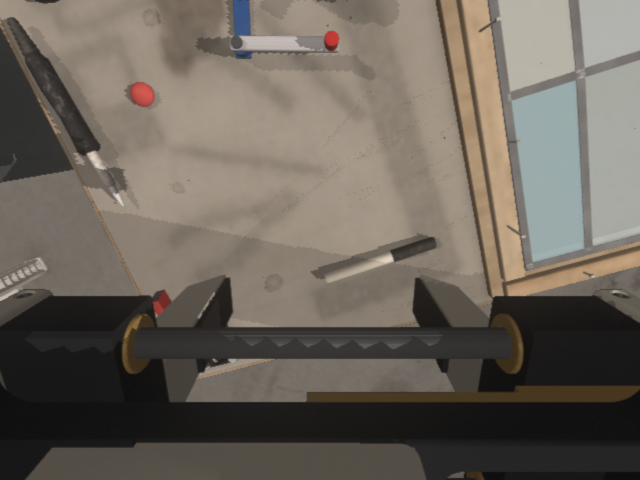

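View pics/t9.png

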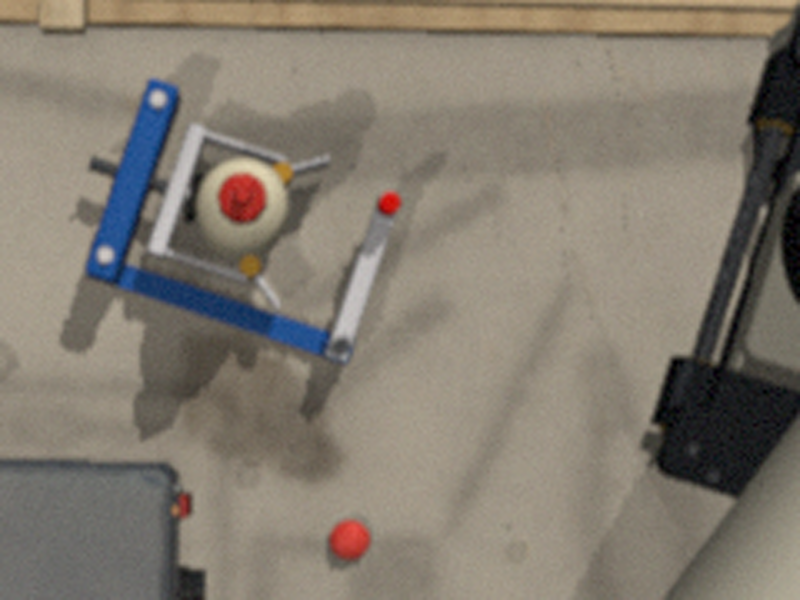

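View pics/s9.png

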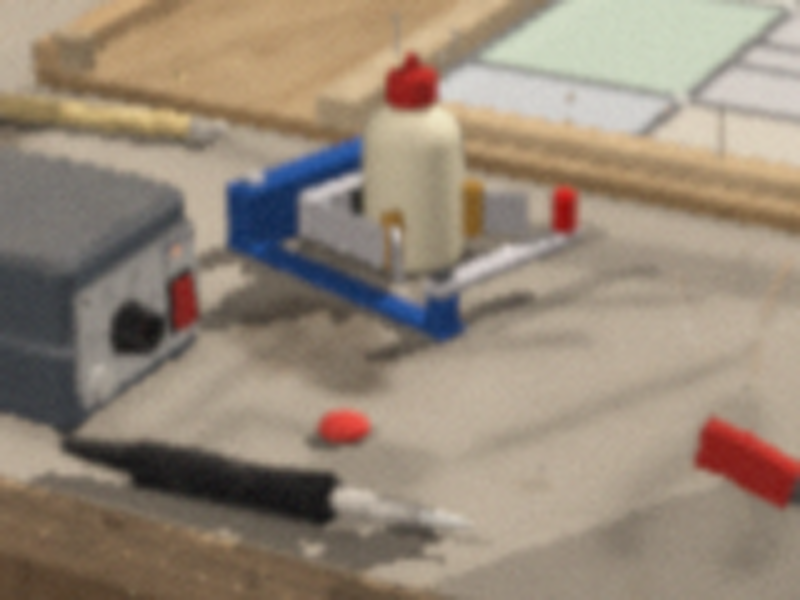

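Run:
```python
from bench import viewer
from h import *
np.set_printoptions(precision=4,suppress=True)
c=viewer.get_calibration("top")
s=lambda u,v:(250+(u+.5)/3.333-.5,140+(v+.5)/3.333-.5)
for n,u,v,z in [("nozzle",240,199,.103),("body",242,205,.06),("padfront0",211,193,.03),("padfront0b",205,207,.03),("b1",284,173,.03),("b2",250,265,.03),("piv",339,347,.03),("knob",389,203,.046)]: print(n,W2D(at(c,s(u,v),z)))
a=at(c,s(339,347),.03);b=at(c,s(389,203),.046);print(np.linalg.norm((b-a)[:2]))
k=W2D(b)-[-.05,.052,0]; print("keeper",-np.pi/2-np.arctan2(k[1],k[0]), np.linalg.norm(k[:2]))
A=cv2.imread("pics/top0.png");B=cv2.imread("pics/top9.png")
cv2.imwrite("pics/diff.png",cv2.absdiff(A,B)*3)
w=cv2.imread("pics/w8.png"); cv2.imwrite("pics/w8c.png",cv2.resize(w[0:260,130:380],None,fx=3,fy=2.3))
w=cv2.imread("pics/t9.png");z=cv2.imread("pics/crop0.png")
f=lambda x:cv2.resize(x[90:290,120:320],None,fx=2,fy=2)
cv2.imwrite("pics/cmp.png",np.hstack([f(z),f(w)]))
```

```text
nozzle [0.0235 0.0025 0.103 ]
body [0.023  0.0002 0.06  ]
padfront0 [ 0.0419 -0.0041  0.03  ]
padfront0b [0.0427 0.0041 0.03  ]
b1 [ 0.0079 -0.0267  0.03  ]
b2 [0.0099 0.0263 0.03  ]
piv [-0.0494  0.0534  0.03  ]
knob [-0.0501 -0.0266  0.046 ]
0.07997151050594237
keeper 0.0015588760106972632 0.07859988702586239
```

View pics/w8c.png

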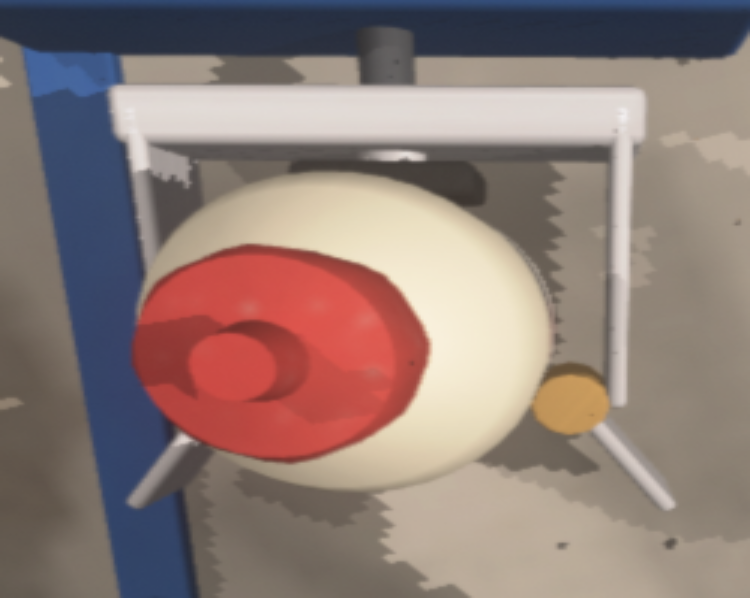

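View pics/cmp.png

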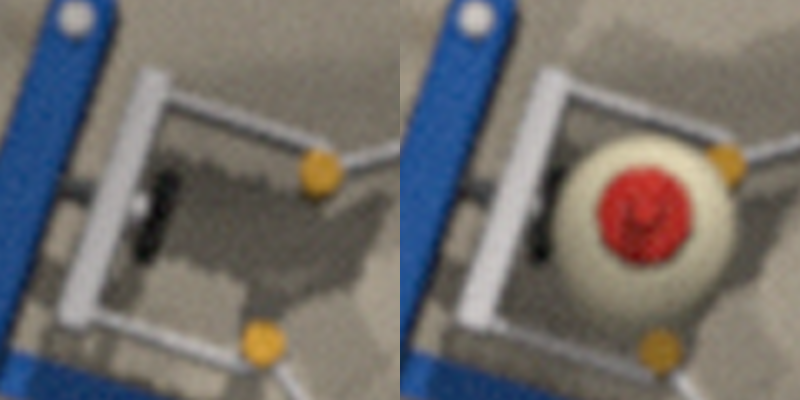

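View pics/diff.png

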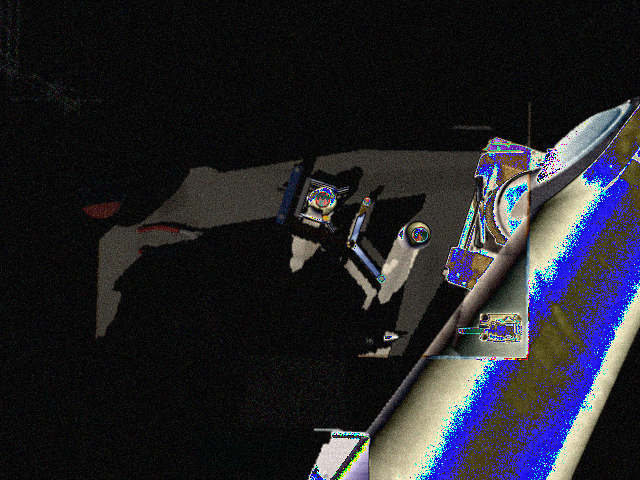

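Run:
```python
from bench import manip
manip.hand_in(); print(manip.current_clock())
```

```text
the job is handed in; nothing more can be done
the job is handed in; nothing more can be done
```

The flux bottle is seated in the dock clip and the keeper is closed across the mouth. I handed the job in at about 37 s.

- **Bottle:** I pushed it with closed fingers tilted back 30°, touching it about 21 mm above the bench. Resistance peaked at about 9.8 N and fell to 2 N as the clip snapped. It then rose on the pad, and I stopped at 7.7 N. The last pictures show it upright at dock x ≈ 23 mm, behind the beads and pushing the pad back slightly. The clip setting is about 23 mm.
- **Keeper:** I gripped the knob lightly, swung it against its stop (about 9 N felt there) and let go. The last picture gives an angle of about 0.00 rad.
- **Bystanders:** Comparing the top view before and after showed only shadow changes at the pliers and nugget. The arm hid the marker's place in the last top view. The wrist camera showed it lying undisturbed, but I did not measure its position again.

One check was off: a cap reading right after the push put the bottle at x ≈ 18 mm. I had picked the pixel on the cap's rim at the wrong height. The later top-view readings agree on 23 mm.

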